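# Wake the guitar test rig in order

## Robot

A 6-joint arm with a two-finger parallel gripper is mounted at the origin on the work surface. World frame = base frame: x ahead of the robot, y to its left, z up, the work surface at z = 0. Lengths are in mm, angles in rad, forces in N, time in s.
With the tool pointing down it reaches from about 350 to 875 mm from the base axis. Payload 4.2 kg.
Tool frame: the origin (TCP) lies on the mounting face of the last link; the fingertips stand 173 mm ahead of it and the grasp point (between the pads) lies grip_point_offset ahead of it (grip_point_offset is the distance from the TCP to the grasp point, in mm); z points along the fingers, y is the line along which they close (so a half turn about z gives the same grasp; the last joint's range is limited). The gripper opens to 85 mm and grips with 20 to 120 N. Pads are 22 mm wide; open, the fingers measure 114 mm over their backs; the gripper's body (76 mm by 85 mm) begins 54 mm behind the grasp point. The pads swing forward as they close: fully open they stand 13 mm farther back than shut.
Start: joints at [1.522, 0.385, 0.008, 0, -1.194, -0.259], TCP at [189.319, 595.616, 404.712] pointing down, gripper open.
Joint ranges: [-3.14, 3.14], [-1.21, 2.06], [-1.07, 1.41], [-3.16, 2.05], [-2.99, -0.16], [-3.1, 3.1]. Speed limits (rad/s): [2.79, 2.79, 3.14, 3.14, 3.14, 3.14].

## Interface

Orientations are given as a unit quaternion [x, y, z, w].
In Python, from bench import read_state, get_image, job_done, recognise, place_of, grip_point_offset gives the robot as it stands. The module is installed in compiled form; this text tells all that it offers.
- The arm moves only by the tool carry_out, never from a script. Its arguments are lists of equal length, an entry for each row: "slide": the shift along the tool's x, y, z in m, a list of three; "roll": the turn about the tool's z in degrees; "claw": the finger opening in m, from 0 to 0.0854. A call has 1 to 8 rows; each row is the pose to reach, as a shift and turn from the pose commanded when the call began, along the tool's axes at that moment; what a row does not reach only later rows make up. A row lasts 1/8 s, in which the tool goes at most 62.5 mm and 10.7 degrees, less where a joint would pass 70% of its speed; a pose out of reach is approached as far as the arm can. A call with a gripper value outside its range is refused whole. The fingers move at their own pace and stop on an object; the grip force is fixed at half the most. Time passes only in rows, so rows that repeat a pose let the fingers close. It gives the time, the measured TCP pose, the force, the opening and the grip force at its end, in the units of the state.
- read_state(): the state, without advancing time (a new reading comes with each control period).
- get_image(name): name is "side" or "top" or "wrist"; returns a dict with "img" (480x640x3 uint8, red, green, blue), "z_map" (480x640 float32, mm along the optical axis (not along the pixel's ray), 0 where there is no reading), "mtx" (3x3 intrinsics, pixels), "k1" (the pictures are not rectified: a ray, as slopes to the right and down, at radius r is drawn at 1 + k1 r^2 times it, then the intrinsics apply), "world_from_camera" (4x4, takes a point from camera to world coordinates); the wrist camera has in their place "T_tool_cam" (4x4, takes a point from camera to tool coordinates, whose origin is the TCP and whose axes are the flange's). Camera axes: x right, y up, looking along -z (the intrinsics and any distortion apply to the point x, -y, -z); pixel columns grow to the right and rows downward; lengths in mm; the calibration is good to about 2 mm. A picture is of the moment at which its call begins: read the wrist's pose just before it.
- job_done(): hands the job in; it is judged then, once.
Trained networks look in a picture, given as the dict that the camera call returned (one of the last four; its "shot" number tells which), for a name from the list of things; names that differ only in an ending like _2 or _b are one class to them, and where a whole thing is asked for, a point or a joint stands for the part that bears it (a point fixed in the world has none). Each returns a list of dicts, best first, with "conf" (0 to 1); they miss things now and then, are a little off and sometimes report something else, mostly with a low value. They report only what shows in the picture. A call takes as long as a camera call. They do not tell look-alikes from the thing itself.
- recognise(picture, thing): "at" ([column, row] in pixels, amid what is visible of it).
- place_of(picture, thing): "at" ([column, row] in pixels: a listed point, or the origin of a listed thing).
The state is a dict: "clock": time; "joints": joint angles; "joint_vel": joint speeds; "joint_efforts": joint torques, N m; "position": TCP position; "ee_rot": TCP orientation; "contact_force": force on the tool from outside, world axes, zero at the start; "wrist_torque": the same for the moment, N m; "gripper_width": finger opening in mm; "grasp_force": force on a finger pad.
Only numpy, scipy, OpenCV 4.12 (cv2) and the standard library are available. Lean on these libraries where they do the work, as an engineer would, in place of code of your own. Each camera call takes 0.05 s, during which the arm holds its last target. There are 200 camera calls.

## Task

Switch on the guitar test rig so that the speaker does not thump: with a fingertip, lightly press down the button of the slim pedal, then that of the round pedal, and last that of the black bench amplifier, each until it is half-way down or a little more, where it stays. Press them in that order only, never hard, and leave the wide pedal with the row of four knobs off. Do not lift a pedal or push it along the bench, and leave everything else where it is.

Things in the scene. Friction and masses are not known exactly. Their poses are not given: they have to be found in the camera images.
- slim: The slim effects pedal: plain aluminium box 100 mm long (its x) x 50 wide (y) x 50 high, 0.3 to 0.5 kg, loose on the bench. Origin: centre of its underside, z up. One 22 mm knob at x +30 mm, 14 mm high. One round steel push button (28 mm across) on its top, standing 15 mm proud of the top at joint 0. Button axis at x -25 mm, y 0.
- slim_top (a point): Centre of the top face of the slim pedal's push button; moves down with the button. 65 mm above the bench when up.
- slim_button (a joint): Travel of the slim pedal's button, m: 0 to 0.001 at the start (up, off), grows as it is pressed down, about 0.012 at its rubber-cushioned stop. It counts as on from 0.004. Pressing takes about 3.5 N at first, 5 N at 5 mm and 6.5 N at 11 mm, then rises steeply at the stop; the catch is friction, so the button stays where it is left.
- round: The round effects pedal: plain aluminium disc 130 mm across at the foot, 112 at the top, 40 high, 0.5 to 0.8 kg, loose on the bench. Origin: centre of its underside, z up. Two 20 mm knobs at x +30 mm, y +-25 mm, 14 mm high. One round steel push button (28 mm across) on its top, standing 15 mm proud of the top at joint 0. Button axis at x -25 mm, y 0.
- round_top (a point): Centre of the top face of the round pedal's push button; moves down with the button. 55 mm above the bench when up.
- round_button (a joint): Travel of the round pedal's button, m: 0 to 0.001 at the start (up, off), grows as it is pressed down, about 0.012 at its rubber-cushioned stop. It counts as on from 0.004. Pressing takes about 3.5 N at first, 5 N at 5 mm and 6.5 N at 11 mm, then rises steeply at the stop; the catch is friction, so the button stays where it is left.
- wide: The wide effects pedal, which is to stay off: plain aluminium box 95 mm (its x) x 120 wide (y) x 40 high, about 0.55 kg, loose on the bench. Origin: centre of its underside, z up. A row of four 16 mm knobs at x +30 mm, 14 mm high. One round steel push button (28 mm across) on its top, standing 15 mm proud of the top at joint 0. Button axis at x -20 mm, y 0.
- wide_button (a joint): Travel of the wide pedal's button, m: 0 to 0.001 at the start (up, off), grows as it is pressed down, about 0.012 at its rubber-cushioned stop. It counts as on from 0.004. Pressing takes about 3.5 N at first, 5 N at 5 mm and 6.5 N at 11 mm, then rises steeply at the stop; the catch is friction, so the button stays where it is left.
- amp: The bench amplifier: black case 150 mm deep (its x) x 200 wide (y) x 110 high, fixed, with grille and small knobs on its -x face and a carrying handle rising 25 mm along its top at x +55 mm. Origin: centre of its underside, z up. One round steel push button (28 mm across) on its top, standing 15 mm proud of the top at joint 0. Button axis at x -40 mm, y 0.
- amp_top (a point): Centre of the top face of the amplifier's push button; moves down with the button. 125 mm above the bench when up.
- amp_button (a joint): Travel of the amplifier's button, m: 0 to 0.001 at the start (up, off), grows as it is pressed down, about 0.012 at its rubber-cushioned stop. It counts as on from 0.004. Pressing takes about 3.5 N at first, 5 N at 5 mm and 6.5 N at 11 mm, then rises steeply at the stop; the catch is friction, so the button stays where it is left.
- glue_cap (a point): Top of a white glue bottle, 32 mm across, 100 high, standing among the pedals. Loose; leave it alone.
- battery_end (a point): Top of an upright block battery, 17 x 26 x 46 mm high, standing among the pedals. Loose; leave it alone.
- pickup: Black guitar pickup, 38 x 70 x 20 mm high, origin under its centre. Loose; leave it alone.
- driver: Black screwdriver 170 mm long, lying. Loose; leave it alone.
- tin: Flat steel tin, 80 x 110 x 25 mm high, origin under its centre. Loose; leave it alone.
- jar: Empty glass jar, 60 mm across, 60 high, origin under its centre. Loose; leave it alone.
- reel: Grey wire reel, 52 mm across, 32 high, origin under its centre. Loose; leave it alone.
Mind the look-alikes: they are no part of the job. Leave any green look-alike of the round alone. Leave any turquoise look-alike of the wide alone.

How it is judged (in metres and radians):
On the way, in this order (a step that is already met when the one before it is completed fails the run):
1. the slim pedal's button is down (over 4 mm) (value of joint slim_button above 0.004 m), for 0.2 s.
2. the round pedal's button is down (over 4 mm) (value of joint round_button above 0.004 m), for 0.2 s.
3. the amplifier's button is down (over 4 mm) (value of joint amp_button above 0.004 m), for 0.2 s.
At the end, for the whole second after the job is handed in: The buttons of the slim pedal, the round pedal and the amplifier are down by more than 4 mm of their 12 mm travel, that of the wide pedal by less than 2 mm, and each pedal stands level (0.1 rad) within 15 mm of where it was (value of joint each of slim_button, round_button, amp_button above 0.004 m and value of joint wide_button below 0.002 m and distance of each of slim, round, wide from where it was at the start of the episode below 0.015 m and angle between each of slim, round, wide's own z axis and vertical below 0.1 rad); the robot touches nothing.
It fails at once if buttons out of order: the round pedal's pressed (over 2 mm) before the slim pedal's is on, or the amplifier's before both are on ((value of joint round_button above 0.002 m and value of joint slim_button below 0.004 m) or (value of joint amp_button above 0.002 m and value of joint any of slim_button, round_button below 0.004 m)).
It fails at once if the wide pedal's button is pressed (over 2 mm) (value of joint wide_button above 0.002 m).
It fails at once if a pedal is shifted more than 15 mm, tipped over 0.1 rad or lifted over 6 mm (distance of any of slim, round, wide from where it was at the start of the episode above 0.015 m or angle between any of slim, round, wide's own z axis and vertical above 0.1 rad or height (world z) of any of slim, round, wide above 0.006 m).
It fails at once if a pedal or the amplifier is pressed with more than 30 N (contact force between any of the arm, the fingers and slim above 30 N or contact force between any of the arm, the fingers and round above 30 N or contact force between any of the arm, the fingers and wide above 30 N or contact force between any of the arm, the fingers and amp above 30 N).
It fails at once if a bystander is shifted or knocked over (20 mm) (distance of any of glue_cap, battery_end, pickup, driver, tin, jar, reel from where it was at the start of the episode above 0.02 m).
It also fails if it takes over 48 s, if anything falls off the work surface, if the arm or the gripper's body presses on something with over 40 N, if the wrist force passes 120 N, or if a joint passes its speed limit or range.

## Working session

There is one attempt and no reset: what is moved stays moved. The work goes in short steps, Python scripts to look and compute and a tool call to move; the robot and the scene stay as the last step left them, time stands still between calls to the robot, and variables do not carry over. Pictures are saved under pics/ and viewed, at most 10 in all, crops included, and the job is handed in when it is done.

Besides the shell and the picture viewer there is one more tool, called after "Emit:" in YAML: its name, and indented under it one key for each argument. carry_out: Moves the arm, as the interface text tells. Its arguments: {"type":"object","properties":{"slide":{"type":"array"},"roll":{"type":"array"},"claw":{"type":"array"}},"required":["slide","roll","claw"]}

```bash
mkdir -p pics; cat > h.py <<'E'
import numpy as np, cv2
from bench import *
def px2w(p,uv,z=None):
    """pixel -> world; z None: depth map, else intersect with height z"""
    K=np.array(p["mtx"],float);k=p["k1"];T=np.array(p["world_from_camera"],float)
    d=np.array([(uv[0]-K[0,2])/K[0,0],(uv[1]-K[1,2])/K[1,1]]);s=d.copy()
    for _ in range(20): s=d/(1+k*(s@s))
    r=np.array([s[0],-s[1],-1])
    if z is None:
        u,v=int(round(uv[0])),int(round(uv[1]));w=p["z_map"][v-1:v+2,u-1:u+2];w=w[w>0]
        if not len(w): return np.full(3,np.nan)
        return (T@np.r_[r*np.median(w),1])[:3]
    R=T[:3,:3]@r;return T[:3,3]+R*(z-T[2,3])/R[2]
E
python3 - <<'E'
from h import *
for n in("top","side"):
    p=get_image(n);cv2.imwrite(f"pics/{n}1.png",p["img"][:,:,::-1])
    print(n,np.array(p["world_from_camera"])[:3,3].round())
    for t,z in(("slim_top",65),("round_top",55),("amp_top",125),("slim",0),("round",0),("wide",0),("amp",0),("glue_cap",100),("battery_end",46)):
        for q in place_of(p,t)[:3]: print(t,np.round(q["conf"],2),np.round(q["at"]),px2w(p,q["at"],z).round(),px2w(p,q["at"]).round())
s=read_state();print(s,grip_point_offset if not callable(grip_point_offset) else grip_point_offset())
E
```

```text
top [ 295.   30. 1054.]
slim_top 0.61 [433. 259.] [ 447. -244.   65.] [ 447. -244.   64.]
round_top 0.67 [187. 338.] [354. 329.  55.] [354. 329.  54.]
round_top 0.52 [208. 276.] [486. 268.  55.] [486. 269.  54.]
round_top 0.46 [212. 193.] [684. 239.  55.] [683. 239.  56.]
amp_top 0.7 [326. 175.] [661. -32. 125.] [661. -32. 124.]
slim 0.67 [428. 248.] [ 485. -257.    0.] [ 476. -243.   49.]
round 0.78 [211. 269.] [513. 273.   0.] [505. 264.  40.]
round 0.78 [214. 195.] [699. 249.   0.] [678. 237.  55.]
round 0.56 [196. 351.] [326. 327.   0.] [324. 316.  39.]
wide 0.88 [330. 257.] [500. -17.   0.] [489. -15.  55.]
wide 0.7 [478. 228.] [ 516. -387.    0.] [ 505. -365.   56.]
amp 0.67 [323. 176.] [709. -32.   0.] [662. -25. 119.]
glue_cap 0.55 [263. 257.] [501. 134. 100.] [502. 134.  99.]
battery_end 0.67 [378. 243.] [ 505. -130.   46.] [ 505. -130.   46.]
side [  76.  887. 1258.]
round_top 0.6 [283. 332.] [472. 271.  55.] [473. 269.  53.]
round_top 0.56 [217. 289.] [680. 232.  55.] [680. 232.  55.]
round_top 0.49 [319. 369.] [354. 322.  55.] [354. 322.  56.]
amp_top 0.57 [268. 202.] [67
[... 656 characters left out ...]
52158887e+00,  3.84694680e-01,  7.90215599e-03,  1.44653223e-06,
       -1.19402042e+00, -2.58590877e-01]), 'joint_vel': array([-0.0009403 ,  0.00083562,  0.00160138,  0.00091924, -0.00051029,
        0.00173155]), 'joint_efforts': array([-3.56756282e-04, -3.92095292e+01,  1.88620305e+01,  4.19047192e+00,
       -2.26318725e-04, -1.16000564e-06]), 'position': array([189.32599033, 595.61052748, 404.71635157]), 'ee_rot': array([ 9.88180919e-01, -1.53292109e-01,  1.53705002e-06,  8.19233330e-06]), 'contact_force': array([ 0.54833595, -0.32447964,  0.10061593]), 'wrist_torque': array([0.0430971 , 0.03385649, 0.01550534]), 'grasp_force': 0.0, 'gripper_width': 85.30172247575199} 154.70000000000002
```

View pics/top1.png

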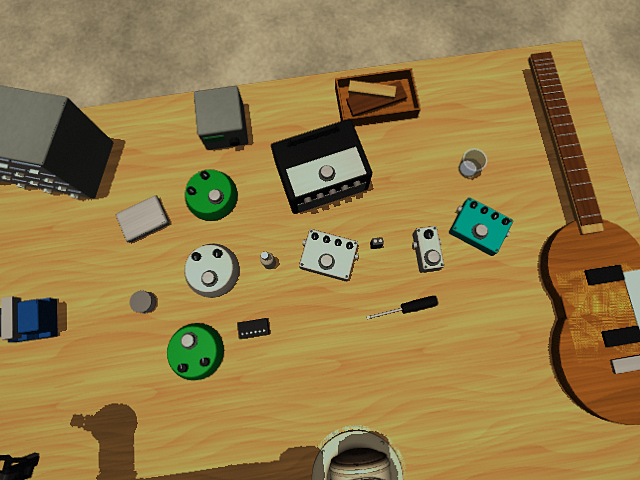

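View pics/side1.png

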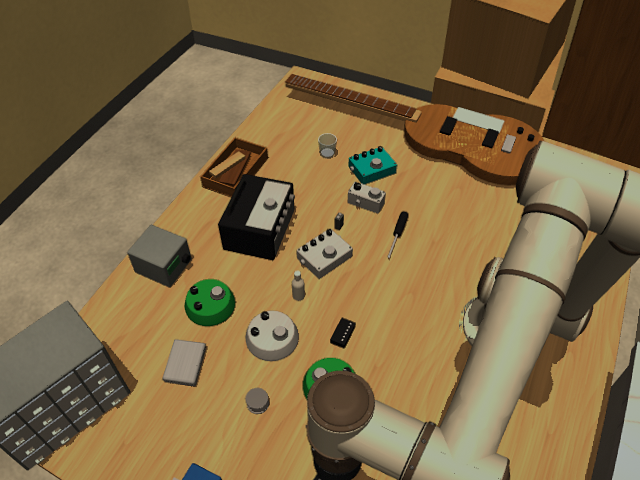

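The slim pedal is at (428,250) with its button at (433,257). Three discs could be taken for the round pedal: the silver one at (211,270), and green look-alikes at (211,195) and (195,351). I choose the silver one, button at (208,278). The silver wide pedal (330,255) and the turquoise one (480,228) must stay off. The amp button is at (327,172).

```bash
python3 - <<'E'
from h import *
C={"slim":((447,-244),65),"round":((482,269),55),"amp":((665,-31),125)}
for n in("top","side"):
    p=get_image(n)
    for k,((x,y),z) in C.items():
        K=np.array(p["mtx"]);T=np.array(p["world_from_camera"],float)
        c=np.linalg.inv(T)@[x,y,z,1];u0=int(K[0,2]-K[0,0]*c[0]/c[2]);v0=int(K[1,2]+K[1,1]*c[1]/c[2])
        P=np.array([px2w(p,(u,v),None) if 0 else (lambda r:r)(px2w(p,(u,v))) for v in range(v0-14,v0+15) for u in range(u0-14,u0+15)])
        P=P[(abs(P[:,2]-z)<5)&(np.hypot(P[:,0]-x,P[:,1]-y)<26)]
        (cx,cy),r=cv2.minEnclosingCircle(P[:,:2].astype(np.float32))
        print(n,k,(u0,v0),len(P),P.mean(0).round(1),"circ",round(cx,1),round(cy,1),round(r,1))
    if n=="top":
        I=p["img"][:,:,::-1]
        cv2.imwrite("pics/crop.png",np.hstack([cv2.resize(I[b-25:b+25,a-25:a+25],(260,260)) for a,b in((433,257),(208,275),(327,172))]))
E
```

```text
top slim (433, 258) 111 [ 452.8 -247.    63.1] circ 453.7 -247.0 14.2
top round (207, 278) 112 [483.6 270.1  54.2] circ 483.9 270.7 13.5
top amp (325, 173) 114 [669.5 -33.5 123.5] circ 670.2 -33.4 13.7
side slim (376, 191) 57 [ 451.2 -245.2   62.9] circ 452.1 -246.3 14.7
side round (279, 330) 102 [482.6 271.   54.4] circ 484.8 271.1 15.8
side amp (270, 202) 64 [668.3 -31.8 123.5] circ 669.0 -33.5 14.1
```

View pics/crop.png

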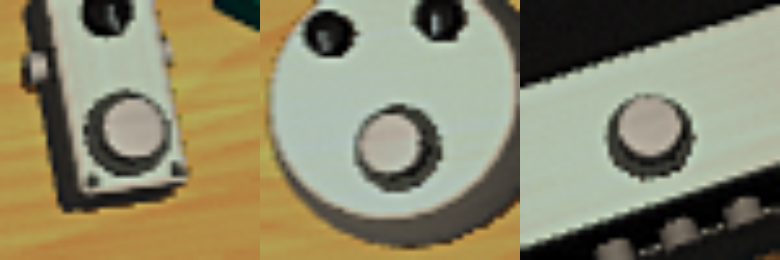

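The crop shows each button clearly, and both cameras agree within about 2 mm. Targets are slim (452.5,-246.5), round (484,271) and amp (669.5,-33). First I close the fingers and swing over in two legs, staying high.

Emit:
carry_out:
  slide:
    - [0.38,0.22,0]
    - [0.38,0.22,0]
    - [0.38,0.22,0]
    - [0.38,0.22,0]
    - [0.38,0.22,0]
    - [0.38,0.22,0]
    - [0.38,0.22,0]
    - [0.38,0.22,0]
  roll: [0,0,0,0,0,0,0,0]
  claw: [0,0,0,0,0,0,0,0]

```text
clock: 2.1
position: [486.9, 267.8, 404.6]
ee_rot: [0.988, -0.156, 0.0, 0.0]
contact_force: [-0.8, 0.7, -0.3]
gripper_width: -0.1
grasp_force: 0.0
```

```bash
cat > go.py <<'E'
import sys
from h import *
from scipy.spatial.transform import Rotation as Ro
B={"slim":(452.5,-246.5,65),"round":(484,271,55),"amp":(669.5,-33,125)}
s=read_state();R=Ro.from_quat(s["ee_rot"]);P=np.array(s["position"])
print(s["clock"],P.round(1),R.as_matrix()[:,2].round(4),"F",np.round(s["contact_force"],1),"w",s["gripper_width"],"j",np.round(s["joints"],2))
for k in sys.argv[1:]:
    b=np.array(B[k]);print(k,"slide to tip on top:",R.inv().apply(b+[0,0,173]-P).round(1))
E
python3 go.py slim round
```

```text
2.1 [486.9 267.8 404.6] [ 0.e+00 -5.e-04 -1.e+00] F [-0.8  0.7 -0.3] w -0.06667122020244097 j [ 0.79  0.27 -0.16  0.   -1.14  0.46]
slim slide to tip on top: [126.  499.7 166.8]
round slide to tip on top: [ -3.8  -2.2 176.6]
```

Emit:
carry_out:
  slide:
    - [0.126,0.5,0]
    - [0.126,0.5,0]
    - [0.126,0.5,0]
    - [0.126,0.5,0]
    - [0.126,0.5,0]
    - [0.126,0.5,0]
    - [0.126,0.5,0]
    - [0.126,0.5,0]
  roll: [0,0,0,0,0,0,0,0]
  claw: [0,0,0,0,0,0,0,0]

```text
clock: 3.1
position: [454.2, -229.4, 405.2]
ee_rot: [0.988, -0.153, 0.001, -0.0]
contact_force: [1.1, -0.9, -0.5]
gripper_width: 0.0
grasp_force: 0.0
```

Emit:
carry_out:
  slide:
    - [0,0,0.06]
    - [0,0,0.06]
    - [0,0,0.06]
  roll: [0,0,0]
  claw: [0,0,0]

```text
clock: 3.48
position: [455.4, -227.6, 346.4]
ee_rot: [0.988, -0.152, 0.001, 0.001]
contact_force: [0.3, 1.0, 1.5]
gripper_width: 0.0
grasp_force: 0.0
```

```bash
python3 go.py slim
```

```text
3.475 [ 455.4 -227.6  346.4] [ 0.002  -0.0014 -1.    ] F [0.3 1.  1.5] w 0.000426714638975721 j [-0.14  0.24 -0.36  0.   -0.97  1.41]
slim slide to tip on top: [  2.6  18.8 108.5]
```

Emit:
carry_out:
  slide:
    - [0.003,0.019,0.04]
    - [0.003,0.019,0.085]
    - [0.003,0.019,0.085]
    - [0.003,0.019,0.085]
    - [0.003,0.019,0.085]
  roll: [0,0,0,0,0]
  claw: [0,0,0,0,0]

```text
clock: 4.1
position: [452.6, -247.0, 262.3]
ee_rot: [0.988, -0.153, 0.003, 0.0]
contact_force: [-0.6, -1.0, 0.3]
gripper_width: -0.4
grasp_force: 0.0
```

```bash
python3 go.py slim; python3 - <<'E'
from h import *
p=get_image("wrist");cv2.imwrite("pics/w.png",p["img"][:,:,::-1])
E
```

```text
4.1 [ 452.6 -247.   262.3] [ 0.005  -0.0014 -1.    ] F [-0.6 -1.   0.3] w -0.41790039565964643 j [-0.18  0.36 -0.45  0.   -0.76  1.45]
slim slide to tip on top: [-0.4 -0.5 24.3]
```

View pics/w.png

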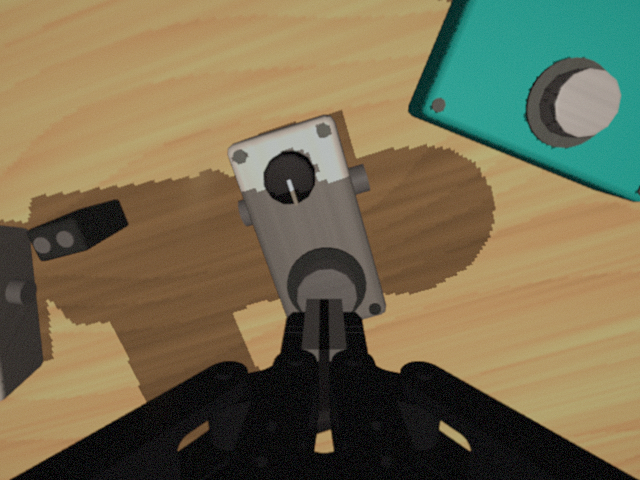

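The wrist picture shows the closed fingertips over the slim pedal's button at about (325,300), with the battery and the turquoise pedal clear. I lower gently.

Emit:
carry_out:
  slide:
    - [0,0,0.01]
    - [0,0,0.018]
    - [0,0,0.021]
    - [0,0,0.023]
    - [0,0,0.025]
    - [0,0,0.026]
    - [0,0,0.027]
    - [0,0,0.027]
  roll: [0,0,0,0,0,0,0,0]
  claw: [0,0,0,0,0,0,0,0]

```text
clock: 5.15
position: [451.4, -247.3, 232.6]
ee_rot: [0.988, -0.153, 0.0, 0.0]
contact_force: [-0.6, 1.5, 0.0]
gripper_width: -0.2
grasp_force: 0.1
```

```bash
python3 go.py slim
```

```text
5.15 [ 451.4 -247.3  232.6] [ 5.e-04 -1.e-04 -1.e+00] F [-0.6  1.5  0. ] w -0.19630172027691056 j [-0.19  0.4  -0.48  0.   -0.69  1.45]
slim slide to tip on top: [ 0.8 -1.1 -5.4]
```

Emit:
carry_out:
  slide:
    - [0,0,0.001]
    - [0,0,0.001]
  roll: [0,0]
  claw: [0,0]

```text
clock: 5.4
position: [451.7, -247.3, 231.8]
ee_rot: [0.988, -0.153, 0.0, 0.0]
contact_force: [-2.0, -0.2, 3.6]
gripper_width: 0.3
grasp_force: 2.0
```

Emit:
carry_out:
  slide:
    - [0,0,0.001]
    - [0,0,0.001]
  roll: [0,0]
  claw: [0,0]

```text
clock: 5.65
position: [451.7, -247.3, 230.9]
ee_rot: [0.988, -0.153, 0.0, 0.0]
contact_force: [-2.0, -0.2, 4.3]
gripper_width: -0.3
grasp_force: 2.2
```

```bash
python3 go.py slim; python3 - <<'E'
from h import *
p=get_image("wrist");cv2.imwrite("pics/w2.png",cv2.resize(p["img"][230:400,230:430,::-1],(800,600)[:2] if 0 else (640,544)))
E
```

```text
5.65 [ 451.7 -247.3  230.9] [ 8.e-04 -3.e-04 -1.e+00] F [-2.  -0.2  4.3] w -0.257257428017395 j [-0.19  0.4  -0.48  0.   -0.69  1.45]
slim slide to tip on top: [ 0.5 -1.  -7.1]
```

View pics/w2.png

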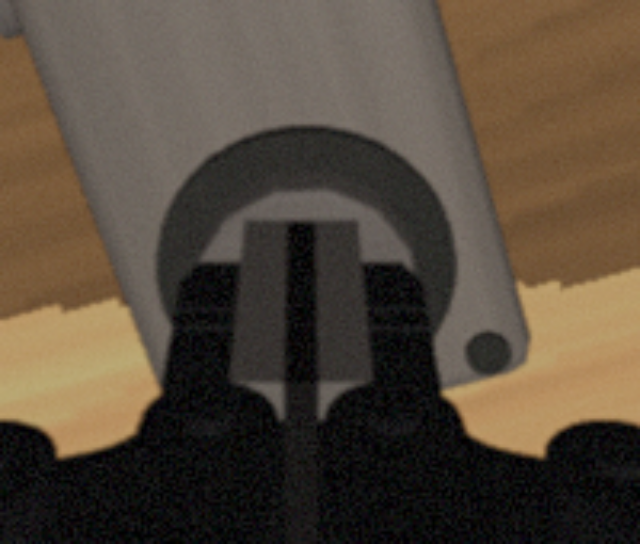

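The fingertip is on the button, central, with about 4.3 N. I go 3 mm further, slowly.

Emit:
carry_out:
  slide:
    - [0,0,0.001]
    - [0,0,0.002]
    - [0,0,0.002]
  roll: [0,0,0]
  claw: [0,0,0]

```text
clock: 6.08
position: [451.7, -247.3, 228.9]
ee_rot: [0.988, -0.153, 0.0, 0.0]
contact_force: [-1.9, 1.2, 5.4]
gripper_width: 0.3
grasp_force: 2.4
```

Emit:
carry_out:
  slide:
    - [0,0,0.001]
    - [0,0,0.001]
    - [0,0,0.001]
  roll: [0,0,0]
  claw: [0,0,0]

```text
clock: 6.45
position: [451.7, -247.3, 228.0]
ee_rot: [0.988, -0.153, 0.0, 0.0]
contact_force: [-2.1, 0.8, 6.0]
gripper_width: 0.0
grasp_force: 2.6
```

Emit:
carry_out:
  slide:
    - [0,0,-0.01]
    - [0,0,-0.05]
    - [0,0,-0.11]
    - [0,0,-0.17]
    - [0,0,-0.17]
    - [0,0,-0.17]
  roll: [0,0,0,0,0,0]
  claw: [0,0,0,0,0,0]

```text
clock: 7.2
position: [451.2, -247.1, 397.5]
ee_rot: [0.988, -0.153, 0.0, -0.0]
contact_force: [-0.1, 0.6, -0.5]
gripper_width: -0.1
grasp_force: 0.0
```

```bash
cat > chk.py <<'E'
import sys
from h import *
B={"slim":(452.5,-246.5),"round":(484,271),"amp":(669.5,-33)}
for n in ("top","side"):
    p=get_image(n);T=np.array(p["world_from_camera"],float);K=np.array(p["mtx"])
    for k in sys.argv[1:]:
        x,y=B[k];z0={"slim":57,"round":47,"amp":117}[k];c=np.linalg.inv(T)@[x,y,z0,1]
        u=K[0,2]-K[0,0]*c[0]/c[2];v=K[1,2]+K[1,1]*c[1]/c[2]
        P=np.array([px2w(p,(u+i,v+j)) for i in range(-8,9) for j in range(-8,9)])
        P=P[np.hypot(P[:,0]-x,P[:,1]-y)<9];print(n,k,len(P),np.median(P,0).round(1))
E
python3 go.py round; python3 chk.py slim round amp
```

```text
7.2 [ 451.2 -247.1  397.5] [ 6.e-04  7.e-04 -1.e+00] F [-0.1  0.6 -0.5] w -0.12543762280055615 j [-0.19  0.2  -0.27 -0.   -1.1   1.45]
round slide to tip on top: [-125.9 -503.5  169.9]
top slim 0 [nan nan nan]
top round 50 [484.2 271.4  53.8]
top amp 46 [669.  -33.1 123.8]
side slim 23 [ 452.  -245.3   54.5]
side round 37 [484.  271.5  55.9]
side amp 24 [670.7 -33.1 123.8]
  return _methods._mean(a, axis=axis, dtype=dtype,
  ret = um.true_divide(
```

The slim button is about 8.5 mm down, so it is on. Now the round pedal.

Emit:
carry_out:
  slide:
    - [-0.126,-0.503,0]
    - [-0.126,-0.503,0]
    - [-0.126,-0.503,0]
    - [-0.126,-0.503,0]
    - [-0.126,-0.503,0]
    - [-0.126,-0.503,0]
    - [-0.126,-0.503,0]
    - [-0.126,-0.503,0]
  roll: [0,0,0,0,0,0,0,0]
  claw: [0,0,0,0,0,0,0,0]

```text
clock: 8.3
position: [482.3, 253.9, 396.0]
ee_rot: [0.988, -0.153, -0.001, 0.001]
contact_force: [0.6, -0.1, 0.4]
gripper_width: -0.1
grasp_force: 0.0
```

Emit:
carry_out:
  slide:
    - [0,0,0.05]
    - [0,0,0.1]
    - [0,0,0.1]
    - [0,0,0.1]
  roll: [0,0,0,0]
  claw: [0,0,0,0]

```text
clock: 8.8
position: [483.3, 252.2, 298.7]
ee_rot: [0.988, -0.153, 0.001, -0.0]
contact_force: [0.8, 0.4, 0.8]
gripper_width: 0.4
grasp_force: 0.0
```

```bash
python3 go.py round
```

```text
8.8 [483.3 252.2 298.7] [ 1.4e-03  1.0e-04 -1.0e+00] F [0.8 0.4 0.8] w 0.3946037321296168 j [ 0.78  0.35 -0.34  0.   -0.88  0.48]
round slide to tip on top: [ -5.2 -18.1  70.7]
```

Emit:
carry_out:
  slide:
    - [-0.005,-0.018,0.02]
    - [-0.005,-0.018,0.05]
    - [-0.005,-0.018,0.05]
    - [-0.005,-0.018,0.05]
    - [-0.005,-0.018,0.05]
  roll: [0,0,0,0,0]
  claw: [0,0,0,0,0]

```text
clock: 9.43
position: [483.8, 270.6, 249.7]
ee_rot: [0.988, -0.153, 0.001, -0.001]
contact_force: [0.0, 0.2, -0.2]
gripper_width: 0.1
grasp_force: 0.0
```

```bash
python3 go.py round
```

```text
9.425 [483.8 270.6 249.7] [ 0.0028  0.0024 -1.    ] F [ 0.   0.2 -0.2] w 0.11683858044566114 j [ 0.8   0.43 -0.37  0.   -0.77  0.46]
round slide to tip on top: [ 0.  -0.3 21.7]
```

Centred and 22 mm above. I press in the same gentle steps.

Emit:
carry_out:
  slide:
    - [0,0,0.01]
    - [0,0,0.016]
    - [0,0,0.019]
    - [0,0,0.021]
    - [0,0,0.023]
    - [0,0,0.025]
    - [0,0,0.026]
    - [0,0,0.026]
  roll: [0,0,0,0,0,0,0,0]
  claw: [0,0,0,0,0,0,0,0]

```text
clock: 10.42
position: [483.2, 270.3, 221.7]
ee_rot: [0.988, -0.153, -0.0, 0.0]
contact_force: [-2.4, -1.9, 3.9]
gripper_width: -0.1
grasp_force: 2.2
```

Emit:
carry_out:
  slide:
    - [0,0,0.001]
    - [0,0,0.002]
    - [0,0,0.002]
  roll: [0,0,0]
  claw: [0,0,0]

```text
clock: 10.8
position: [483.2, 270.3, 219.7]
ee_rot: [0.988, -0.153, -0.0, 0.0]
contact_force: [-2.6, -1.6, 4.4]
gripper_width: 0.0
grasp_force: 2.4
```

Emit:
carry_out:
  slide:
    - [0,0,0.001]
    - [0,0,0.001]
    - [0,0,0.001]
  roll: [0,0,0]
  claw: [0,0,0]

```text
clock: 11.18
position: [483.2, 270.3, 218.7]
ee_rot: [0.988, -0.153, -0.0, 0.0]
contact_force: [-3.3, -2.6, 5.0]
gripper_width: -0.1
grasp_force: 2.5
```

Emit:
carry_out:
  slide:
    - [0,0,-0.01]
    - [0,0,-0.05]
    - [0,0,-0.11]
    - [0,0,-0.17]
    - [0,0,-0.18]
    - [0,0,-0.18]
  roll: [0,0,0,0,0,0]
  claw: [0,0,0,0,0,0]

```text
clock: 11.92
position: [483.3, 270.5, 399.5]
ee_rot: [0.988, -0.153, 0.001, -0.001]
contact_force: [1.1, 0.3, -1.1]
gripper_width: -0.3
grasp_force: 0.0
```

```bash
python3 go.py amp; python3 chk.py slim round amp 2>/dev/null
```

```text
11.925 [483.3 270.5 399.5] [ 0.0019  0.0025 -1.    ] F [ 1.1  0.3 -1.1] w -0.2620298494458092 j [ 0.8   0.27 -0.18 -0.   -1.12  0.46]
amp slide to tip on top: [269.3 233.1 101.1]
top slim 50 [ 452.2 -246.6   53.2]
top round 46 [484.1 271.5  45.4]
top amp 47 [669.  -32.9 124. ]
side slim 0 [nan nan nan]
side round 41 [483.9 271.6  45.9]
side amp 0 [nan nan nan]
```

The round button is now about 8.5 mm down and the slim one has stayed down (about 10 mm). Next is the amp, about 357 mm away, staying high.

Emit:
carry_out:
  slide:
    - [0.269,0.233,0]
    - [0.269,0.233,0]
    - [0.269,0.233,0]
    - [0.269,0.233,0]
    - [0.269,0.233,0]
    - [0.269,0.233,0]
    - [0.269,0.233,0.03]
    - [0.269,0.233,0.05]
  roll: [0,0,0,0,0,0,0,0]
  claw: [0,0,0,0,0,0,0,0]

```text
clock: 13.02
position: [668.9, -34.1, 344.2]
ee_rot: [0.988, -0.154, -0.003, 0.001]
contact_force: [0.5, -0.1, -0.1]
gripper_width: -0.1
grasp_force: 0.0
```

Emit:
carry_out:
  slide:
    - [0,0,0.02]
    - [0,0,0.028]
    - [0,0,0.028]
    - [0,0,0.028]
  roll: [0,0,0,0]
  claw: [0,0,0,0]

```text
clock: 13.52
position: [669.4, -33.0, 321.3]
ee_rot: [0.988, -0.153, 0.001, -0.0]
contact_force: [-0.6, 0.4, 1.0]
gripper_width: 0.2
grasp_force: 0.0
```

```bash
python3 go.py amp
```

```text
13.525 [669.4 -33.  321.3] [ 1.2e-03 -1.0e-04 -1.0e+00] F [-0.6  0.4  1. ] w 0.18745847409299882 j [ 0.19  0.52  0.02  0.   -1.06  1.07]
amp slide to tip on top: [ 0.1 -0.  23.3]
```

Emit:
carry_out:
  slide:
    - [0,0,0.01]
    - [0,0,0.017]
    - [0,0,0.02]
    - [0,0,0.022]
    - [0,0,0.024]
    - [0,0,0.026]
    - [0,0,0.027]
    - [0,0,0.027]
  roll: [0,0,0,0,0,0,0,0]
  claw: [0,0,0,0,0,0,0,0]

```text
clock: 14.52
position: [669.1, -33.1, 294.2]
ee_rot: [0.988, -0.153, 0.0, -0.0]
contact_force: [-1.1, 1.0, 4.2]
gripper_width: -0.0
grasp_force: 2.2
```

Emit:
carry_out:
  slide:
    - [0,0,0.001]
    - [0,0,0.002]
    - [0,0,0.002]
  roll: [0,0,0]
  claw: [0,0,0]

```text
clock: 14.9
position: [669.2, -33.1, 291.8]
ee_rot: [0.988, -0.153, 0.0, 0.0]
contact_force: [-1.5, 0.5, 5.1]
gripper_width: -0.1
grasp_force: 2.4
```

Emit:
carry_out:
  slide:
    - [0,0,0.001]
    - [0,0,0.002]
    - [0,0,0.002]
  roll: [0,0,0]
  claw: [0,0,0]

```text
clock: 15.28
position: [669.2, -33.1, 289.8]
ee_rot: [0.988, -0.153, 0.0, -0.0]
contact_force: [-2.2, -0.5, 5.5]
gripper_width: 0.2
grasp_force: 2.5
```

Emit:
carry_out:
  slide:
    - [0,0,-0.01]
    - [0,0,-0.05]
    - [0,0,-0.1]
    - [0,0,-0.12]
    - [0,0,-0.12]
    - [0,0,-0.12]
  roll: [0,0,0,0,0,0]
  claw: [0,0,0,0,0,0]

```text
clock: 16.02
position: [668.8, -33.1, 407.8]
ee_rot: [0.988, -0.153, -0.002, 0.0]
contact_force: [-0.6, -0.5, -1.0]
gripper_width: 0.3
grasp_force: 0.0
```

```bash
python3 go.py amp; python3 chk.py slim round amp 2>/dev/null; python3 - <<'E'
from h import *
cv2.imwrite("pics/end.png",get_image("side")["img"][:,:,::-1])
E
```

```text
16.025 [668.8 -33.1 407.8] [-3.e-03  3.e-04 -1.e+00] F [-0.6 -0.5 -1. ] w 0.294680835785169 j [ 0.19  0.46  0.14 -0.   -1.25  1.07]
amp slide to tip on top: [  1.   -0.4 109.8]
top slim 49 [ 452.2 -246.7   53.7]
top round 45 [483.7 271.6  45.3]
top amp 45 [670.2 -33.1 116.2]
side slim 23 [ 451.8 -246.6   54.1]
side round 40 [484.4 270.9  46.1]
side amp 25 [668.2 -32.7 116.4]
```

View pics/end.png

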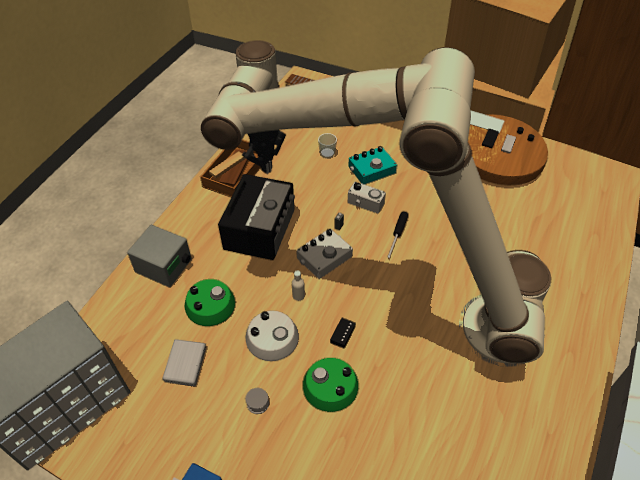

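All three buttons are down by 7 to 10 mm, at (376,193), (280,334) and (269,205). The pedals and bystanders stand where they were, and the arm is clear.

```bash
python3 -c "from bench import job_done;print(job_done())"
```

```text
the job is handed in; nothing more can be done
None
```

I pressed the slim pedal, the round pedal and the amplifier on in that order, each about 7–10 mm down with readings of no more than about 6 N. The wide pedal was left untouched, and the job is handed in; no verdict came back.

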